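# Load a round cell into the bench tester against its coil spring and press the test key

## Task

Test the green cell: load it into the bench cell tester the right way round - flat end tilted in first, under the bridge and against the coil spring, pushing it back without crushing it, then the button end lowered in past the small hood so that it sits fully home under it, against the fixed contact. Let go of it, press the yellow test key fully down and release it. Do it gently, and leave the red cell, the tape measure, the glasses and the pencil where they are.

Things in the scene. Friction and masses are not known exactly. Their poses are not given: they have to be found in the camera images.
- seat (a point): middle of a fully seated cell in the bench cell tester: grey box screwed to the bench, 68 (x) x 168 (y -98..70) x 16 mm, with a black cradle on its flat top. 32 mm above the bench, 16 mm above the cradle floor (the box top). y runs along the cell to the coil-spring end, z up. At y -22..22 the sides are open for fingers. A cell tilted 26 degrees, low edge at the floor, clears the contact wall
- spring_tip (a point): nearest point of the free coil spring's domed steel cap (14 mm across), on the cell axis, 30 mm from the seat; axes as the seat's. Cheeks 36 mm apart, 5 mm thick, 22 mm above the floor, y 22..60 from the seat. The cap is pushed back along +y: 0.8 N to start, 1.6 N more per mm, about 9 N with a cell seated (5 mm). Solid at 9 mm (15 N); over 20 N crushes it
- spring_contact (a joint): travel of the coil spring's cap, 0 free, grows as it is pushed back, 0.005 m with a cell seated, 0.009 m solid. For the button to drop in past the hood, the flat end must be 2 to 3.5 mm farther back than seated: 12 to 14 N on the spring, tilted or level. Once down, it is let forward under the hood. An arm may give several mm under such a push, so go by the force
- bridge (a point): middle of the lower edge, on the cell's side, of the black bridge over the spring end: 31 mm from the seat towards the spring, 40 mm above the cradle floor; 10 mm wide along y, 4.5 mm thick, on posts at x = -18 and 18 mm. The flat end must go in under it, so a level cell cannot be put in from above
- fixed_contact (a point): point on the cell axis on the steel fixed contact, 35 mm from the seat towards -y: the face of a black wall 7 mm thick, 23.5 mm above the cradle floor. On it a small hood, 22 mm wide, top 27 mm above the floor, juts 2 mm over the contact towards the cell; the button snaps in under it. Low cheeks 36 mm apart, 18 mm above the floor, stand before it, y -38..-22
- green_cell_mid (a point): middle of the green round cell: 32 mm diameter, 70 mm long over all with the button, 140 g, lying on the bench. y is its axis and points to the flat end; the steel button (11 mm across, 2.5 mm high, on the end with the white band) is at y = -35 mm. Seated rightly its y points as the tester's y
- green_cell_button (a point): tip of the green cell's button, on its axis
- red_cell_mid (a point): middle of another cell, same size but red; not to be moved
- key_top (a point): centre of the top of the yellow round test key, 23 mm across, standing 7 mm out of its collar 80 mm from the seat towards -y, top 27 mm above the bench; travel 4 mm straight down, about 4 N at the bottom, springs back
- test_key (a joint): travel of the test key, 0 out, 0.004 m fully pressed
- tape_measure: yellow tape measure, 37 x 82 x 65 mm, origin under its centre; bystander
- glasses: black spectacles, 144 x 146 x 47 mm, origin under the centre; bystander
- pencil: green pencil, 163 mm long, origin under the centre; bystander

How it is judged:
By the outcome, as a careful person would: the job done as asked, in the order asked, and still so for the second after the job is handed in, with the robot touching nothing.
It also fails if it takes over 53 s, if anything falls off the work surface, if the arm or the gripper's body presses on something with over 40 N, if the wrist force passes 120 N, or if a joint passes its speed limit or range.

## Robot

A 7-joint arm with a two-finger parallel gripper is mounted at the origin on the work surface; the furniture and walls round the work are solid. World frame = base frame: x ahead of the robot, y to its left, z up, the work surface at z = 0. Lengths are in m, angles in rad, forces in N, time in s.
With the tool pointing down it reaches from about 0.425 to 0.95 m from the base axis. Payload 4.7 kg.
Tool frame: the origin (TCP) lies midway between the tips of the shut fingers; the grasp point (between the pads) lies 19 mm behind it; z points along the fingers, y is the line along which they close (so a half turn about z gives the same grasp; the last joint's range is limited). The gripper opens to 85 mm and grips with 20 to 120 N. Pads are 22 mm wide; open, the fingers measure 114 mm over their backs; the gripper's body (76 mm by 85 mm) begins 54 mm behind the grasp point. The pads swing forward as they close: fully open they stand 13 mm farther back than shut.
Start: joints at [-1.136, 0.469, -0.049, 1.532, 0.024, 1.141, -0.082], TCP at [0.302, 0.604, 0.231] pointing down, gripper open.
Joint ranges: [-2.59, 2.59], [-0.33, 1.99], [-1.39, 1.29], [0.1, 2.45], [-1.04, 4.18], [0.21, 1.99], [-2.66, 2.66]. Speed limits (rad/s): [2.57, 2.57, 3.14, 3.14, 3.14, 3.14, 3.14].

## Interface

Orientations are given as a unit quaternion [w, x, y, z].
In Python, from station import status, camera, camera_params, workorder gives the robot as it stands.
- The arm moves only by the tool step_arm, never from a script. Its argument "steps" is a list of rows, each a list of 7 numbers: the shift along the tool's x, y, z in cm, then the turn, a rotation vector about the tool's x, y, z in degrees, then the opening, from 0 (shut) to 1 (fully open). A call has 1 to 10 rows; each row is the pose to reach, as a shift and turn from the pose commanded when the call began, along the tool's axes at that moment; what a row does not reach only later rows make up. A row lasts 1/8 s, in which the tool goes at most 62.5 mm and 10.7 degrees, less where a joint would pass 70% of its speed; a pose out of reach is approached as far as the arm can. A call with a gripper value outside its range is refused whole. The fingers move at their own pace and stop on an object; "squeeze" is the grip in N (left out, the last holds). Time passes only in rows, so rows that repeat a pose let the fingers close. It gives the time, the measured TCP pose, the force, the opening and the grip force at its end, in the units of the state.
- status.get_state(): the state, without advancing time (a new reading comes with each control period).
- camera(name): name is "side" or "top" or "wrist"; returns the picture (400x640x3 uint8, blue, green, red); there is no depth.
- camera_params(name): a dict with "fov_y" (degrees; the focal length in pixels is half the picture's height over the tangent of half this angle, whatever the lens; pixels are square), "cx", "cy" (the principal point, pixels), "R" (3x3) and "t" (3): a world point X has camera coordinates R X + t. Camera axes: x right, y down, z forward; pixel columns grow to the right and rows downward; lengths in m; the calibration is good to about 2 mm. A picture is of the moment at which its call begins: read the wrist's pose just before it. camera_params takes no time and is no camera call; for the wrist camera it gives the pose at the moment of the call.
- workorder.close_job(): hands the job in; it is judged then, once.
The state is a dict: "time_s": time; "joints": joint angles; "dq": joint speeds; "effort": joint torques, N m; "ee_pos": TCP position; "ee_rot": TCP orientation; "force": force on the tool from outside, world axes, zero at the start; "moment": the same for the moment, N m; "gripper_width": finger opening in m; "gripper_force": force on a finger pad.
Only numpy, scipy, OpenCV 4.12 (cv2) and the standard library are available. Lean on these libraries where they do the work, as an engineer would, in place of code of your own. Each camera call takes 0.05 s, during which the arm holds its last target. There are 200 camera calls.

## Working session

There is one attempt and no reset: what is moved stays moved. The work goes in short steps, Python scripts to look and compute and a tool call to move; the robot and the scene stay as the last step left them, time stands still between calls to the robot, and variables do not carry over. Pictures are saved under pics/ and viewed, at most 11 in all, crops included, and the job is handed in when it is done.

Besides the shell and the picture viewer there is one more tool, called as name(argument=value, ...), one argument or row to a line, values as JSON. step_arm: Moves the arm, as the interface text tells. Its arguments: {"type":"object","properties":{"steps":{"type":"array"},"squeeze":{"type":"number"}},"required":["steps"]}

```bash
mkdir -p pics; cat > h.py <<'E'
import numpy as np, cv2
from station import status, camera, camera_params, workorder
from scipy.spatial.transform import Rotation as Rn
def rot(q): return Rn.from_quat([q[1],q[2],q[3],q[0]])
def K(p):
    f=200/np.tan(np.radians(p['fov_y'])/2); return f
def proj(p,X):
    c=np.array(p['R'])@np.array(X)+np.array(p['t']); f=K(p); return np.array([p['cx']+f*c[0]/c[2],p['cy']+f*c[1]/c[2]])
def onz(p,uv,z):
    R=np.array(p['R']);t=np.array(p['t']);f=K(p)
    d=R.T@np.array([(uv[0]-p['cx'])/f,(uv[1]-p['cy'])/f,1]);o=-R.T@t
    return o+d*(z-o[2])/d[2]
E
python3 - <<'E'
from h import *
s=status.get_state(); print({k:np.round(v,3).tolist() for k,v in s.items()})
for n in('side','top','wrist'):
    p=camera_params(n); print(n,p['fov_y'],p['cx'],p['cy'],np.round(-np.array(p['R']).T@np.array(p['t']),3),np.round(p['R'],2).tolist())
    cv2.imwrite(f'pics/{n}0.png',camera(n))
E
```

```text
{'time_s': 0.0, 'joints': [-1.136, 0.469, -0.049, 1.534, 0.024, 1.141, -0.082], 'dq': [0.001, 0.001, 0.0, -0.002, 0.001, 0.001, 0.0], 'effort': [-0.0, -51.03, -0.047, -23.771, 0.011, 0.007, -0.0], 'ee_pos': [0.302, 0.603, 0.23], 'ee_rot': [-0.0, 0.23, 0.973, -0.001], 'force': [0.43, -0.295, -0.098], 'moment': [-0.043, 0.025, -0.032], 'gripper_force': 0.0, 'gripper_width': 0.086}
side 47.72309800439757 320.14337082643596 198.26630093446246 [0.341 1.18  0.712] [[-0.98, -0.22, -0.0], [-0.1, 0.44, -0.89], [0.2, -0.87, -0.45]]
top 48.222995817103765 319.88413233502223 197.6753629283399 [ 0.474 -0.073  1.113] [[0.03, -1.0, -0.02], [-0.99, -0.02, -0.13], [0.13, 0.02, -0.99]]
wrist 71.04062859253722 319.29095424365426 202.0131646032073 [0.229 0.64  0.374] [[0.45, 0.89, -0.0], [0.85, -0.42, 0.32], [0.29, -0.15, -0.95]]
```

View pics/top0.png

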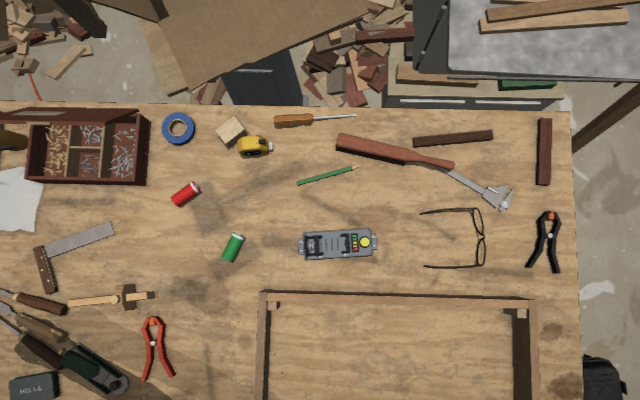

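View pics/side0.png

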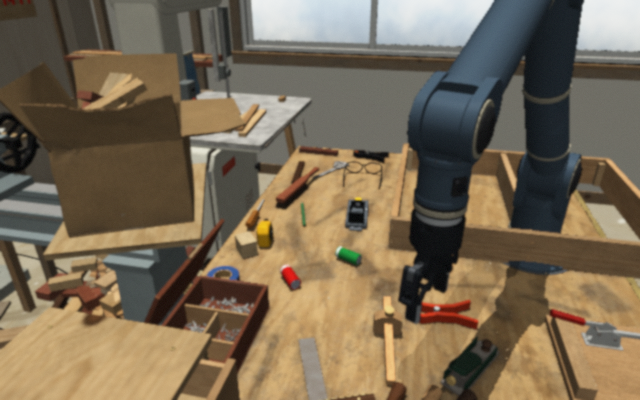

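The top picture shows the tester at about (338,244), key at (365,242) so its spring end is to the left (world +y). The green cell is at (233,247), the red one at (186,194), and the pencil, tape and glasses are clear of them. I'll zoom in.

```bash
python3 - <<'E'
from h import *
im=cv2.imread('pics/top0.png')[210:280,210:390]
cv2.imwrite('pics/top0c.png',cv2.resize(im,None,fx=4.4,fy=4.4,interpolation=cv2.INTER_CUBIC))
p=camera_params('top')
for n,uv,z in[('green',(233,247),.016),('tester',(338,244),.03),('key',(365,242),.027),('red',(186,194),.016)]: print(n,onz(p,uv,z).round(3))
E
```

```text
green [0.491 0.162 0.016]
tester [ 0.505 -0.095  0.03 ]
key [ 0.512 -0.16   0.027]
red [0.62  0.287 0.016]
```

View pics/top0c.png

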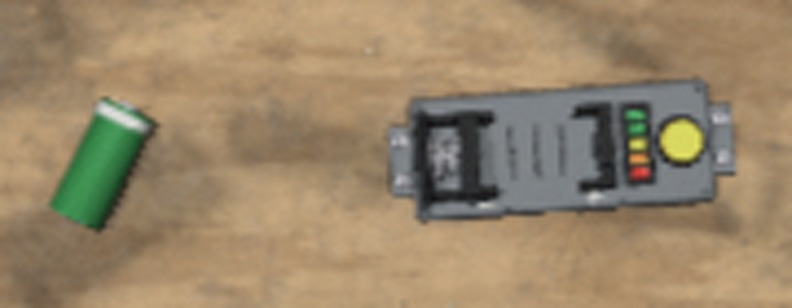

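The crop shows the green cell's white band and button at its upper right (125,115) and the flat end at the lower left (75,215). The tester's key is at (682,140), with the bridge and spring near (460,157). The tool's x axis already lies along the cell towards the flat end, so I'll move above the cell and measure with the wrist camera.

step_arm(
  steps=[
    [-4,-3.4,1,0,0,0,1],
    [-9,-7.7,2.2,0,0,0,1],
    [-13.5,-11.5,3.4,0,0,0,1],
    [-18,-15.3,4.5,0,0,0,1],
    [-22.5,-19,5.6,0,0,0,1],
    [-27,-23,6.6,0,0,0,1],
    [-31.5,-26.8,7.6,0,0,0,1],
    [-35,-29.7,8.5,0,0,0,1],
    [-36.6,-31.1,9,0,0,0,1],
    [-36.6,-31.1,9,0,0,0,1],
  ],
)

```text
time_s: 1.4
ee_pos: [0.4903, 0.16, 0.1409]
ee_rot: [-0.0, 0.232, 0.973, -0.001]
force: [0.5, -0.0, 0.0]
gripper_width: 0.0856
gripper_force: 0.0
```

```bash
python3 - <<'E'
from h import *
s=status.get_state(); print(s['time_s'],np.round(s['ee_pos'],4),np.round(s['ee_rot'],3),np.round(s['joints'],2))
p=camera_params('wrist'); im=camera('wrist'); cv2.imwrite('pics/w1.png',im)
np.save('w1.npy',p,allow_pickle=True)
hsv=cv2.cvtColor(im,cv2.COLOR_BGR2HSV)
m=cv2.inRange(hsv,(45,90,40),(85,255,255))
n,l,st,c=cv2.connectedComponentsWithStats(m); i=1+np.argmax(st[1:,4]); print(st[i],c[i],cv2.minAreaRect(np.argwhere(l==i)[:,::-1].astype(np.float32)))
print(onz(p,c[i],.016), onz(camera_params('top'),(0,0),0))
E
```

```text
1.4 [0.4903 0.16   0.1409] [-0.     0.232  0.973 -0.001] [-0.48  0.32  0.1   2.01 -0.04  0.82  0.75]
[ 306  161   33   63 1802] [322.82630411 192.14539401] ((322.4560546875, 192.26943969726562), (61.60357666015625, 31.872535705566406), 87.95458984375)
[0.49013212 0.16291924 0.016     ] [1.13971502 0.83387709 0.        ]
```

View pics/w1.png

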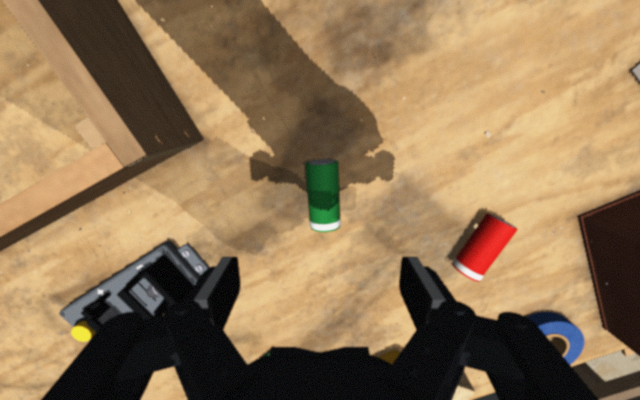

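The wrist view shows the green cell between flat end (322,159) and button end (325,231), upright in the picture. The tester is at lower left, with its key at (83,331).

```bash
python3 - <<'E'
from h import *
im=cv2.imread('pics/w1.png'); p=np.load('w1.npy',allow_pickle=True).item()
print([im[r,323].tolist() for r in range(155,164)]);print([im[r,325].tolist() for r in range(218,236)])
hsv=cv2.cvtColor(im,cv2.COLOR_BGR2HSV); m=cv2.inRange(hsv,(45,90,40),(85,255,255))
cs=[]
for r in(170,180,190,200,210,218):
    c=np.where(m[r,290:360])[0]+290; cs.append((c.min()+c.max())/2); print(r,c.min(),c.max(),end='; ')
a,b=np.polyfit([170,180,190,200,210,218],cs,1)
A=onz(p,(a*159+b,159),.016);B=onz(p,(a*231+b,231),.016)
d=(A-B)/np.linalg.norm(A-B); print('\n',A,B,np.linalg.norm(A-B),'yaw',np.degrees(np.arctan2(d[1],d[0])))
mid=np.array([.49,.162,.016])
def ends(mid):
    x=np.array([-d[1],d[0],0]);th=np.linspace(0,6.28,60)
    f=lambda s,r:[proj(p,mid+s*d+r*np.cos(t)*x+np.array([0,0,r*np.sin(t)])) for t in th]
    F=np.array(f(.035,.016));S=np.array(f(-.0325,.016));Bt=np.array(f(-.035,.0055))
    return F[:,1].min(),F[:,1].max(),S[:,1].max(),Bt[:,1].max(),F[:,0].mean()
for k in(-.004,-.002,0,.002,.004): print(k,(mid+k*d).round(4),np.round(ends(mid+k*d),1))
t=camera_params('top'); u=proj(t,mid);print(u)
print('cam',-np.array(p['R']).T@p['t'], 'perp of A rel', np.array([-d[1],d[0],0])@(A-mid))
E
```

```text
[[49, 68, 85], [52, 69, 87], [50, 66, 82], [52, 64, 76], [52, 57, 66], [61, 60, 63], [60, 56, 56], [59, 60, 58], [68, 69, 66]]
[[64, 145, 42], [68, 146, 43], [69, 149, 46], [66, 145, 41], [66, 139, 44], [111, 159, 103], [184, 202, 184], [232, 234, 234], [241, 242, 243], [242, 243, 244], [242, 243, 244], [233, 237, 234], [192, 218, 189], [126, 183, 140], [102, 165, 162], [111, 164, 195], [115, 165, 207], [113, 162, 203]]
170 306 337; 180 307 337; 190 307 338; 200 309 338; 210 309 338; 218 310 338; 
 [0.45962308 0.17620353 0.016     ] [0.52898015 0.14569026 0.016     ] 0.07577244147299372 yaw 156.2531600058917
-0.004 [0.4937 0.1604 0.016 ] [158.6 165.  232.5 230.4 320. ]
-0.002 [0.4918 0.1612 0.016 ] [156.7 162.8 230.7 228.6 319.9]
0 [0.49  0.162 0.016] [154.7 160.6 228.8 226.8 319.8]
0.002 [0.4882 0.1628 0.016 ] [152.7 158.5 227.  225.  319.7]
0.004 [0.4863 0.1636 0.016 ] [150.7 156.2 225.1 223.2 319.6]
[232.9893188  247.54486916]
cam [0.41728859 0.19655255 0.28429831] perp of A rel -0.0007682992894084914
```

step_arm(
  steps=[
    [-2,-3.5,-0.5,0,0,9,1],
    [-4.5,-7.8,-1,0,0,19,1],
    [-7.3,-12.5,-1.5,0,0,29,1],
    [-9.8,-17,-2,0,0,39,1],
    [-11.6,-20,-2,0,0,49,1],
    [-12.6,-21.6,-2,0,0,59,1],
    [-12.6,-21.6,-2,0,0,59,1],
    [-12.6,-21.6,-2,0,0,59,1],
  ],
)

```text
time_s: 2.45
ee_pos: [0.5064, -0.0853, 0.1612]
ee_rot: [-0.0, 0.677, 0.736, 0.0]
force: [0.6, -0.0, 0.4]
gripper_width: 0.0855
gripper_force: 0.0
```

```bash
python3 - <<'E'
from h import *
s=status.get_state(); print(s['time_s'],np.round(s['ee_pos'],4),np.round(s['ee_rot'],3),np.round(s['joints'],2))
p=camera_params('wrist'); im=camera('wrist'); cv2.imwrite('pics/w2.png',im)
np.save('w2.npy',p,allow_pickle=True)
print(-np.array(p['R']).T@p['t'])
E
```

```text
2.45 [ 0.5064 -0.0853  0.1612] [-0.     0.677  0.736  0.   ] [-0.25  0.3   0.41  2.01 -0.15  0.87  0.32]
[ 0.49981931 -0.00412036  0.30474153]
```

View pics/w2.png

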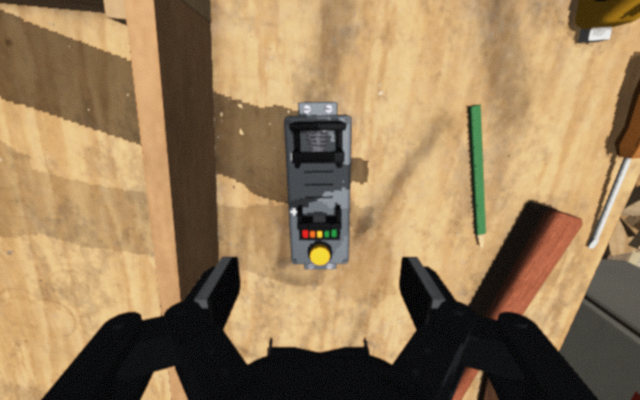

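The wrist view has the tester upright, with its box corners near (287,115), (351,115), (293,265) and (350,265), and the key at (320,254). I'll enlarge it and fit the pose.

```bash
cat > fit.py <<'E'
from h import *
from scipy.optimize import least_squares
im=cv2.imread('pics/w2.png'); p=np.load('w2.npy',allow_pickle=True).item()
hsv=cv2.cvtColor(im,cv2.COLOR_BGR2HSV); m=cv2.inRange(hsv,(20,150,120),(35,255,255)); m[:,:290]=0;m[:,350:]=0; m[:242]=0
mm=cv2.moments(m,True); kc=np.array([mm['m10'],mm['m01']])/mm['m00']; print('key px',kc,mm['m00'])
K0=onz(p,kc,.0262); print('key',K0)
E
python3 - <<'E'
from fit import *
S=6
c=cv2.resize(im[98:276,270:368],None,fx=S*0.56,fy=S*0.56,interpolation=cv2.INTER_CUBIC)
def W(s,pt):
    y=np.array([np.cos(s[2]),np.sin(s[2]),0]); x=np.array([y[1],-y[0],0])
    return np.array([s[0],s[1],0])+x*pt[0]+y*pt[1]+np.array([0,0,pt[2]])
yaw=np.radians(94.5); y=np.array([np.cos(yaw),np.sin(yaw),0]); c0=K0+.080*y; s=[c0[0],c0[1],yaw]; print(s)
pts={}
for P in [(-.034,.07,.016),(.034,.07,.016),(.034,-.098,.016),(-.034,-.098,.016),(-.0205,.026,.0605),(.0205,.026,.0605),(.0205,.036,.0605),(-.0205,.036,.0605),(-.011,-.033,.043),(.011,-.033,.043),(0,-.08,.027)]:
    u=proj(p,W(s,P)); print(P,u.round(1)); q=(u-[270,98]+.5)*S*.56; cv2.circle(c,tuple(int(v) for v in q),2,(255,0,255),-1)
cv2.imwrite('pics/w2c.png',c)
E
```

```text
key px [319.53289474 255.17763158] 304.0
key [ 0.51298711 -0.1603836   0.0262    ]
[np.float64(0.5067103817761748), np.float64(-0.08063020992097937), np.float64(1.6493361431346414)]
(-0.034, 0.07, 0.016) [285.5 114.7]
(0.034, 0.07, 0.016) [354.6 115. ]
(0.034, -0.098, 0.016) [348.4 264.5]
(-0.034, -0.098, 0.016) [290.6 264.3]
(-0.0205, 0.026, 0.0605) [296.8 168.1]
(0.0205, 0.026, 0.0605) [343.2 168.3]
(0.0205, 0.036, 0.0605) [343.5 157. ]
(-0.0205, 0.036, 0.0605) [296.5 156.8]
(-0.011, -0.033, 0.043) [308.8 222.2]
(0.011, -0.033, 0.043) [330.6 222.3]
(0, -0.08, 0.027) [319.5 255.5]
```

View pics/w2c.png

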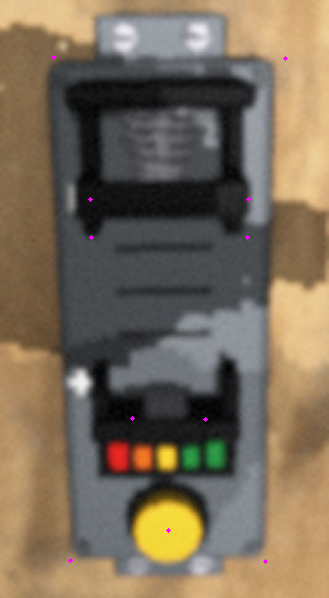

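The overlay matches the bridge front edge at y = +31 mm, the box ends and the key. The yaw needs about +0.7°, which puts the seat at about (0.5057, -0.0807) with yaw 95.2°. Now back to the cell.

step_arm(
  steps=[
    [4,0.1,1,0,0,-9,1],
    [9,0.3,2.5,0,0,-19,1],
    [14.5,0.5,4,0,0,-29,1],
    [19.5,0.6,5.5,0,0,-39,1],
    [23,0.7,7,0,0,-49,1],
    [24.5,0.7,8,0,0,-58,1],
    [24.7,0.7,8.1,0,0,-61.4,1],
    [24.7,0.7,8.1,0,0,-61.4,1],
    [24.7,0.7,8.1,0,0,-61.4,1],
  ],
)

```text
time_s: 3.62
ee_pos: [0.494, 0.1595, 0.0805]
ee_rot: [0.0, 0.209, 0.978, 0.0]
force: [0.1, -0.1, 0.1]
gripper_width: 0.0854
gripper_force: 0.0
```

```bash
python3 - <<'E'
from h import *
s=status.get_state(); R=rot(s['ee_rot']); pos=np.array(s['ee_pos']); print(s['time_s'],pos.round(4),np.round(s['joints'],2))
x=R.as_matrix()[:,0]; print('yaw',np.degrees(np.arctan2(x[1],x[0])), 'tool delta cm',R.inv().apply(np.array([.493,.1615,.003])-pos)*100)
im=camera('wrist'); p=camera_params('wrist'); np.save('w3.npy',p,allow_pickle=True); cv2.imwrite('pics/w3.png',im)
hsv=cv2.cvtColor(im,cv2.COLOR_BGR2HSV); m=cv2.inRange(hsv,(45,90,30),(85,255,255))
n,l,st,c=cv2.connectedComponentsWithStats(m); i=1+np.argmax(st[1:,4]); print(st[i],c[i])
d=x; mid=np.array([.493,.1615,.016]); th=np.linspace(0,6.28,60); w=np.array([-d[1],d[0],0])
f=lambda s_,r:np.array([proj(p,mid+s_*d+r*np.cos(t)*w+np.array([0,0,r*np.sin(t)])) for t in th])
F=f(.035,.016);S=f(-.0325,.016); print('pred flat',F.min(0),F.max(0),'should',S.min(0),S.max(0))
for r in (st[i][1]+15,c[i][1],st[i][1]+st[i][3]-8):
    k=np.where(l[int(r)]==i)[0]; print(r,k.min(),k.max())
u=int(c[i][0]); r=st[i][1]+st[i][3]; print([im[q,u].tolist() for q in range(r-2,r+22)])
E
```

```text
3.625 [0.494  0.1595 0.0805] [-0.45  0.41  0.06  2.05 -0.04  0.69  0.79]
yaw 155.8406173376138 tool delta cm [0.17355058 0.13846463 7.74671061]
[ 301  172   42   79 2900] [321.72034483 210.75241379]
pred flat [301.06048483 165.81612619] [343.56830218 174.86552116] should [302.90358429 241.17509954] [341.44429147 259.80924548]
187 301 341
210.75241379310344 302 341
243 304 340
[[66, 146, 45], [88, 145, 76], [157, 179, 154], [225, 230, 227], [242, 243, 244], [245, 246, 247], [246, 246, 247], [245, 245, 247], [242, 243, 244], [221, 235, 220], [156, 208, 150], [108, 178, 124], [107, 171, 171], [118, 170, 202], [116, 162, 203], [117, 165, 205], [120, 166, 205], [123, 170, 208], [123, 169, 208], [121, 171, 209], [121, 170, 213], [121, 172, 215], [123, 175, 216], [120, 174, 216]]
```

The prediction agrees with the picture to within 1 mm, so I'll descend and grip.

step_arm(
  steps=[
    [0.1,0.1,2,0,0,0,1],
    [0.17,0.14,4.5,0,0,0,1],
    [0.17,0.14,6.7,0,0,0,1],
    [0.17,0.14,7.6,0,0,0,1],
    [0.17,0.14,7.75,0,0,0,0.6],
    [0.17,0.14,7.75,0,0,0,0.45],
    [0.17,0.14,7.75,0,0,0,0.3],
    [0.17,0.14,7.75,0,0,0,0.2],
    [0.17,0.14,7.75,0,0,0,0.2],
  ],
  squeeze=60,
)

```text
time_s: 4.8
ee_pos: [0.4938, 0.1613, 0.0038]
ee_rot: [0.001, 0.209, 0.978, 0.0]
force: [-1.5, -0.1, 5.6]
gripper_width: 0.03
gripper_force: 59.0
```

step_arm(
  steps=[
    [0,0,-1,0,0,0,0.2],
    [0,0,-4,0,0,0,0.2],
    [0,0,-8,0,0,0,0.2],
    [0,0,-9,0,0,0,0.2],
    [0,0,-9,0,0,0,0.2],
  ],
)

```text
time_s: 5.42
ee_pos: [0.4931, 0.1612, 0.0932]
ee_rot: [0.0, 0.209, 0.978, 0.0]
force: [-0.7, -0.8, -2.4]
gripper_width: 0.03
gripper_force: 59.6
```

```bash
python3 - <<'E'
from h import *
s=status.get_state(); print(s['time_s'],s['gripper_width'],s['gripper_force'],s['force'],s['ee_pos'])
p=camera_params('wrist'); im=camera('wrist'); cv2.imwrite('pics/w4.png',im); np.save('w4.npy',p,allow_pickle=True)
E
```

```text
5.425 0.030042591302695616 59.56746518611908 [-0.68862891 -0.76594593 -2.41266238] [0.49312794 0.16115633 0.09320874]
```

View pics/w4.png

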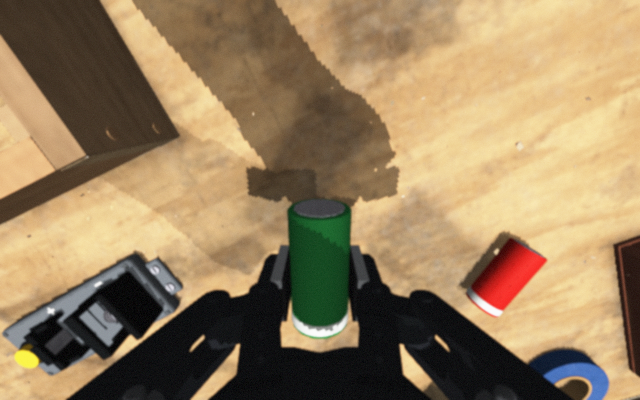

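The cell is held level and square between the pads: flat face centre at about (320,207), band end at about row 338. I'll check its position in the hand.

```bash
python3 - <<'E'
from h import *
im=cv2.imread('pics/w4.png');p=np.load('w4.npy',allow_pickle=True).item(); s=status.get_state(); R=rot(s['ee_rot']).as_matrix(); pos=np.array(s['ee_pos'])
th=np.linspace(0,2*np.pi,90)
def f(ax,zz,s_,r): return np.array([proj(p,pos+R@np.array([ax+s_,r*np.cos(t),zz+r*np.sin(t)])) for t in th])
for zz in(-.010,-.0122,-.0145):
  for ax in(-.002,0,.002):
    F=f(ax,zz,.035,.016);S=f(ax,zz,-.0325,.016); print(zz,ax,F.min(0).round(1),F.max(0).round(1),S[:,1].max().round(1))
print([im[r,320].tolist() for r in range(192,224,1)]); print([im[r,320].tolist() for r in range(328,344)])
print([im[207,c].tolist() for c in list(range(283,293))+list(range(347,357))])
E
```

```text
-0.01 -0.002 [288.  197.7] [351.1 219.3] 336.8
-0.01 0 [287.8 194.3] [351.3 215.2] 333.8
-0.01 0.002 [287.7 190.9] [351.4 211.1] 330.8
-0.0122 -0.002 [287.5 198.9] [351.6 221.2] 340.0
-0.0122 0 [287.3 195.5] [351.8 217. ] 337.0
-0.0122 0.002 [287.2 192. ] [351.9 212.8] 334.0
-0.0145 -0.002 [287.  200.2] [352.1 223.2] 343.5
-0.0145 0 [286.8 196.8] [352.3 219. ] 340.5
-0.0145 0.002 [286.7 193.2] [352.4 214.7] 337.4
[[57, 75, 95], [59, 79, 99], [56, 71, 92], [56, 76, 95], [52, 69, 90], [43, 61, 77], [50, 63, 73], [53, 59, 62], [59, 59, 60], [71, 67, 68], [67, 63, 65], [66, 63, 64], [69, 66, 66], [68, 64, 67], [67, 62, 63], [66, 66, 65], [67, 62, 65], [68, 65, 69], [66, 63, 63], [69, 64, 65], [67, 65, 65], [67, 63, 66], [70, 68, 68], [75, 70, 71], [86, 86, 77], [77, 86, 71], [48, 69, 42], [35, 72, 22], [42, 90, 24], [49, 103, 32], [48, 105, 30], [49, 105, 32]]
[[136, 142, 140], [162, 168, 165], [212, 216, 215], [243, 245, 244], [249, 250, 250], [250, 251, 251], [250, 251, 251], [248, 250, 249], [224, 235, 222], [139, 190, 139], [109, 174, 143], [130, 179, 192], [147, 187, 216], [149, 185, 219], [139, 179, 210], [135, 176, 209]]
[[106, 139, 165], [105, 139, 163], [108, 140, 166], [103, 136, 159], [98, 127, 150], [82, 113, 127], [57, 84, 81], [38, 65, 45], [29, 57, 26], [21, 51, 13], [27, 54, 22], [30, 59, 33], [41, 66, 60], [68, 99, 113], [90, 131, 160], [109, 154, 189], [120, 166, 206], [128, 180, 218], [136, 190, 227], [139, 191, 230]]
```

```bash
cat > plan.py <<'E'
from h import *
SEAT=np.array([.5057,-.0807,.032]); YAW=np.radians(95.2)
def axes(th):
    y=np.array([np.cos(YAW),np.sin(YAW),0]); z=np.array([0,0,1.]); c,s=np.cos(th),np.sin(th)
    tx=c*y-s*z; tz=-(c*z+s*y); return np.array([tx,np.cross(tz,tx),tz]).T
def pose(lowy,lowz,deg,lat=0):   # low edge of flat end, tester y and height over floor, m
    th=np.radians(deg); R=axes(th); y=np.array([np.cos(YAW),np.sin(YAW),0]); x=np.array([y[1],-y[0],0])
    low=SEAT+y*lowy+x*lat+np.array([0,0,lowz-.016])
    C=low-.035*R[:,0]-.016*R[:,2]
    return C+.0005*R[:,0]+.0122*R[:,2],R
def delta(R0,p0,T):
    p,R=T; return np.r_[R0.T@(p-p0)*100,Rn.from_matrix(R0.T@R).as_rotvec(degrees=True)].round(2)
def now():
    s=status.get_state(); return rot(s['ee_rot']).as_matrix(),np.array(s['ee_pos']),s
def cell(): # where is the cell by the tool pose: seat-frame centre mm, tilt
    R,p,s=now(); y=np.array([np.cos(YAW),np.sin(YAW),0]); x=np.array([y[1],-y[0],0])
    C=p-.0005*R[:,0]-.0122*R[:,2]; low=C+.035*R[:,0]+.016*R[:,2]; F=np.array(s['force']); d=C-SEAT;l=low-SEAT
    print('t',round(s['time_s'],2),'C lat,y,z',(np.array([d@x,d@y,d[2]])*1e3).round(1),'low y,z',round(l@y*1e3,1),round((l[2]+.016)*1e3,1),'tilt',round(np.degrees(np.arcsin(-R[2,0])),1),'Fy,lat,z',round(F@y,1),round(F@x,1),round(F[2],1),'w',round(s['gripper_width'],4))
E
python3 - <<'E'
from plan import *
R,p,s=now()
for a in [(.013,.055,0),(.013,.055,26),(.013,.030,26)]: print(a,delta(R,p,pose(*a)).tolist())
E
```

```text
(0.013, 0.055, 0) [-12.15, -23.37, 1.75, -0.06, -0.02, 60.63]
(0.013, 0.055, 26) [-11.9, -22.92, 0.28, 13.69, -23.53, 59.56]
(0.013, 0.03, 26) [-11.9, -22.92, 2.78, 13.69, -23.53, 59.56]
```

step_arm(
  steps=[
    [-2,-3.5,0,0,0,9,0.2],
    [-4.3,-8,0,0,0,19,0.2],
    [-6.5,-12.5,0,0,0,29,0.2],
    [-8.8,-17,0,0,0,39,0.2],
    [-10.8,-20.6,0,0,0,49,0.2],
    [-11.9,-22.8,0,0,0,58,0.2],
    [-12,-23,0,4.5,-8,60.3,0.2],
    [-11.9,-22.9,0.1,9,-16,60,0.2],
    [-11.9,-22.92,0.28,13.7,-23.5,59.6,0.2],
    [-11.9,-22.92,0.28,13.7,-23.5,59.6,0.2],
  ],
)

```text
time_s: 6.72
ee_pos: [0.5072, -0.0922, 0.0875]
ee_rot: [0.165, 0.653, 0.723, -0.153]
force: [0.0, 0.3, -1.0]
gripper_width: 0.0299
gripper_force: 59.6
```

```bash
python3 - <<'E'
from plan import *
cell(); R,p,s=now(); print(np.round(s['joints'],2), delta(R,p,pose(.013,.015,26)).tolist())
q=camera_params('wrist'); im=camera('wrist'); cv2.imwrite('pics/w5.png',im); np.save('w5.npy',q,allow_pickle=True)
y=np.array([np.cos(YAW),np.sin(YAW),0]); x=np.array([y[1],-y[0],0])
for P in [(-34,70,-16),(34,70,-16),(-18,41,28.5),(18,41,28.5),(-18,31,28.5),(0,46,0)]:
    print(P,proj(q,SEAT+(x*P[0]+y*P[1])/1e3+np.array([0,0,P[2]/1e3])).round(1))
E
```

```text
t 6.72 C lat,y,z [ 0.5 -6.7 66.7] low y,z 17.7 52.9 tilt 26.0 Fy,lat,z 0.3 0.0 -1.0 w 0.0299
[-0.71  0.51  0.7   2.14  0.24  0.61 -0.18] [1.24, -0.03, 3.62, -0.03, 0.02, 0.57]
(-34, 70, -16) [258.7  62. ]
(34, 70, -16) [381.6  63.1]
(-18, 41, 28.5) [284.3 152.5]
(18, 41, 28.5) [354.5 153.2]
(-18, 31, 28.5) [285.8 168.1]
(0, 46, 0) [319.7 116.8]
```

View pics/w5.png

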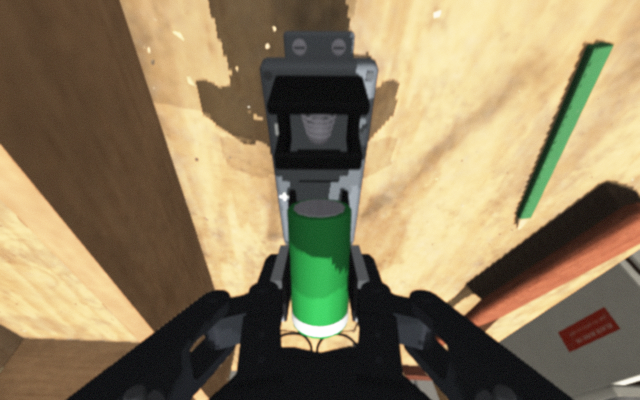

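Box corners (262,61)/(376,62) and bridge (275–365, rows 152–168) are where predicted within a pixel or so, and the cell is centred on the tester's axis. I'll re-read after settling before going down.

step_arm(
  steps=[
    [0,0,0,0,0,0,0.2],
    [0,0,0,0,0,0,0.2],
  ],
)

```text
time_s: 7.02
ee_pos: [0.5075, -0.0987, 0.0903]
ee_rot: [0.166, 0.659, 0.718, -0.151]
force: [0.5, -0.6, -1.3]
gripper_width: 0.0301
gripper_force: 59.6
```

```bash
python3 - <<'E'
from plan import *
cell(); R,p,s=now()
for a in [(.013,.012,26),(.013,.0015,26)]: print(delta(R,p,pose(*a)).tolist())
E
```

```text
t 7.03 C lat,y,z [  0.2 -13.3  69.5] low y,z 11.2 55.8 tilt 25.9 Fy,lat,z -0.7 0.5 -1.3 w 0.0301
[2.07, -0.02, 3.86, -0.05, -0.1, -0.29]
[2.53, -0.03, 4.8, -0.05, -0.1, -0.29]
```

step_arm(
  steps=[
    [0.7,0,1.3,0,0,0,0.2],
    [1.4,0,2.6,0,0,-0.3,0.2],
    [2.05,0,3.85,0,0,-0.3,0.2],
    [2.35,0,4.4,0,0,-0.3,0.2],
    [2.45,0,4.65,0,0,-0.3,0.2],
    [2.45,0,4.65,0,0,-0.3,0.2],
    [2.45,0,4.65,0,0,-0.3,0.2],
  ],
)

```text
time_s: 7.9
ee_pos: [0.5073, -0.0952, 0.0377]
ee_rot: [0.165, 0.656, 0.721, -0.152]
force: [-2.5, 1.4, 3.7]
gripper_width: 0.0301
gripper_force: 60.4
```

```bash
python3 - <<'E'
from plan import *
cell(); R,p,s=now()
for a in [(.018,.0015,26),(.023,.0015,26),(.030,.0015,26)]: print(delta(R,p,pose(*a)).tolist())
E
```

```text
t 7.9 C lat,y,z [ 0.3 -9.7 16.9] low y,z 14.8 3.1 tilt 26.0 Fy,lat,z 1.6 -2.4 3.7 w 0.0301
[0.36, -0.03, 0.01, -0.03, -0.03, 0.22]
[0.81, -0.03, -0.21, -0.03, -0.03, 0.22]
[1.44, -0.02, -0.52, -0.03, -0.03, 0.22]
```

step_arm(
  steps=[
    [0,0,0,0,0,0,0.2],
    [0,0,0,0,0,0,0.2],
  ],
)

```text
time_s: 8.15
ee_pos: [0.5074, -0.0952, 0.0376]
ee_rot: [0.165, 0.656, 0.721, -0.152]
force: [-3.4, 2.3, 3.5]
gripper_width: 0.0303
gripper_force: 60.4
```

```bash
python3 - <<'E'
from plan import *
cell(); R,p,s=now(); print(s['moment'])
cv2.imwrite('pics/w6.png',camera('wrist'))
E
```

```text
t 8.15 C lat,y,z [ 0.4 -9.7 16.8] low y,z 14.8 3.1 tilt 26.0 Fy,lat,z 2.6 -3.2 3.5 w 0.0303
[ 0.26121325  0.69749065 -0.44292131]
```

View pics/w6.png

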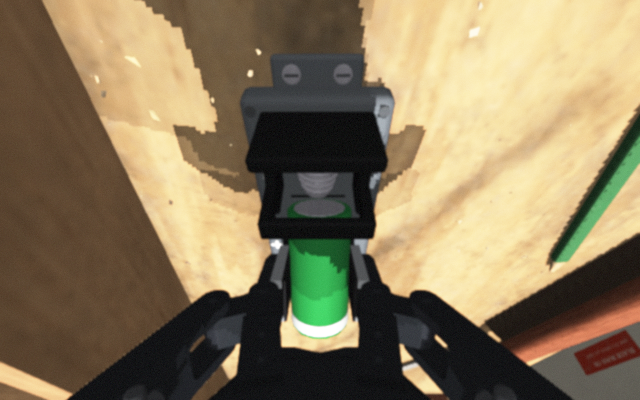

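The flat end is under the bridge and short of the spring, with box centre about column 318, bridge 317.5, and cell 320: the cell is about 1 mm too far to +x. The small force (+y, -x, up) suggests a finger is brushing a low cheek at the contact end. I'll ease up, over, and towards the spring.

step_arm(
  steps=[
    [-0.1,0,-0.25,0,0,0,0.2],
    [0,-0.1,-0.3,0,0,0,0.2],
    [0.25,-0.1,-0.3,0,0,0.2,0.2],
    [0.4,-0.1,-0.35,0,0,0.2,0.2],
    [0.5,-0.1,-0.35,0,0,0.2,0.2],
    [0.5,-0.1,-0.35,0,0,0.2,0.2],
  ],
)

```text
time_s: 8.95
ee_pos: [0.5062, -0.089, 0.0383]
ee_rot: [0.166, 0.657, 0.72, -0.151]
force: [0.2, -0.2, -1.8]
gripper_width: 0.0304
gripper_force: 59.8
```

```bash
python3 - <<'E'
from plan import *
cell(); R,p,s=now()
for a in [(.022,.003,26),(.026,.003,26),(.030,.003,26)]: print(delta(R,p,pose(*a,-.0006)).tolist())
E
```

```text
t 8.95 C lat,y,z [-0.3 -3.5 17.5] low y,z 21.0 3.8 tilt 26.0 Fy,lat,z -0.2 0.2 -1.8 w 0.0304
[0.13, -0.03, 0.03, 0.03, -0.04, 0.05]
[0.48, -0.03, -0.15, 0.03, -0.04, 0.05]
[0.84, -0.03, -0.32, 0.03, -0.04, 0.05]
```

Free of contact. Now advance onto the spring.

step_arm(
  steps=[
    [0.15,-0.03,0.08,0,0,0,0.2],
    [0.3,-0.03,0,0,0,0,0.2],
    [0.45,-0.03,-0.07,0,0,0,0.2],
    [0.6,-0.03,-0.15,0,0,0,0.2],
    [0.6,-0.03,-0.15,0,0,0,0.2],
  ],
)

```text
time_s: 9.57
ee_pos: [0.5053, -0.0845, 0.0375]
ee_rot: [0.166, 0.657, 0.719, -0.152]
force: [1.2, -5.8, -2.2]
gripper_width: 0.03
gripper_force: 59.6
```

```bash
python3 - <<'E'
from plan import *
cell()
E
```

```text
t 9.57 C lat,y,z [-0.8  1.2 16.7] low y,z 25.6 3.0 tilt 26.1 Fy,lat,z -5.9 0.7 -2.2 w 0.03
```

step_arm(
  steps=[
    [0.15,0.03,-0.07,0,0,0,0.2],
    [0.3,0.03,-0.14,0,0,0,0.2],
    [0.45,0.03,-0.2,0,0,0,0.2],
    [0.45,0.03,-0.2,0,0,0,0.2],
    [0.45,0.03,-0.2,0,0,0,0.2],
  ],
)

```text
time_s: 10.2
ee_pos: [0.5048, -0.0815, 0.0378]
ee_rot: [0.167, 0.658, 0.719, -0.153]
force: [3.2, -9.8, -2.6]
gripper_width: 0.0298
gripper_force: 59.7
```

```bash
python3 - <<'E'
from plan import *
cell()
E
```

```text
t 10.2 C lat,y,z [-0.9  4.2 17. ] low y,z 28.6 3.2 tilt 26.2 Fy,lat,z -10.1 2.3 -2.6 w 0.0298
```

step_arm(
  steps=[
    [0.12,0.06,-0.05,0,0,0,0.2],
    [0.26,0.06,-0.1,0,0,0,0.2],
    [0.26,0.06,-0.1,0,0,0,0.2],
    [0.26,0.06,-0.1,0,0,0,0.2],
  ],
)

```text
time_s: 10.7
ee_pos: [0.5047, -0.0799, 0.0379]
ee_rot: [0.167, 0.658, 0.718, -0.154]
force: [2.8, -12.1, -1.7]
gripper_width: 0.03
gripper_force: 59.7
```

```bash
python3 - <<'E'
from plan import *
cell(); R,p,s=now()
R2=R@Rn.from_euler('y',0,degrees=True).as_matrix()
l=.0298
for th in (20,14,8,3,0):
    lz=.0025-.0015*(26-th)/26; ly=.0377-.001*th/26-(.016-lz)*np.tan(np.radians(th)); print(th,round(ly*1e3,1),delta(R,p,pose(ly,lz,th,-.0006)).tolist())
E
```

```text
t 10.7 C lat,y,z [-0.9  5.9 17. ] low y,z 30.2 3.2 tilt 26.2 Fy,lat,z -12.3 1.7 -1.7 w 0.03
20 31.9 [0.18, 0.03, 0.4, -0.15, 6.24, -0.16]
14 33.6 [0.37, 0.03, 0.71, -0.15, 12.24, -0.16]
8 35.3 [0.59, 0.03, 1.03, -0.14, 18.24, -0.17]
3 36.8 [0.81, 0.03, 1.28, -0.13, 23.24, -0.18]
0 37.7 [0.96, 0.03, 1.43, -0.13, 26.24, -0.18]
```

12.3 N on the spring. Start lowering the button end, checking force partway.

step_arm(
  steps=[
    [0.1,0.03,0.18,0,3,-0.1,0.2],
    [0.18,0.03,0.38,0,6.2,-0.1,0.2],
    [0.28,0.03,0.55,0,9.2,-0.1,0.2],
    [0.38,0.03,0.7,0,12.2,-0.1,0.2],
    [0.38,0.03,0.7,0,12.2,-0.1,0.2],
    [0.38,0.03,0.7,0,12.2,-0.1,0.2],
  ],
)

```text
time_s: 11.45
ee_pos: [0.5049, -0.08, 0.0294]
ee_rot: [0.089, 0.67, 0.732, -0.083]
force: [0.6, -11.9, -1.0]
gripper_width: 0.0302
gripper_force: 60.1
```

```bash
cat > lev.py <<'E'
from plan import *
cell(); R,p,s=now()
for th in (14,11,8,5,3,0):
    lz=.0025-.0015*(26-th)/26; ly=.0377-.0005*th/26-(.016-lz)*np.tan(np.radians(th)); print(th,round(ly*1e3,1),delta(R,p,pose(ly,lz,th,-.0006)).tolist())
E
python3 lev.py
```

```text
t 11.45 C lat,y,z [-0.7  3.2  9.4] low y,z 33.3 1.4 tilt 14.0 Fy,lat,z -11.9 -0.5 -1.0 w 0.0302
14 33.9 [0.04, 0.02, -0.06, -0.14, 0.02, -0.09]
11 34.7 [0.11, 0.02, 0.12, -0.14, 3.02, -0.09]
8 35.5 [0.19, 0.02, 0.3, -0.13, 6.02, -0.1]
5 36.3 [0.27, 0.02, 0.48, -0.13, 9.02, -0.1]
3 36.9 [0.34, 0.02, 0.6, -0.13, 11.02, -0.1]
0 37.7 [0.44, 0.02, 0.78, -0.13, 14.02, -0.11]
```

step_arm(
  steps=[
    [0.12,0.02,0,-0.1,1,-0.1,0.2],
    [0.2,0.02,0.1,-0.1,3.5,-0.1,0.2],
    [0.27,0.02,0.24,-0.1,6,-0.1,0.2],
    [0.32,0.02,0.36,-0.1,8,-0.1,0.2],
    [0.32,0.02,0.36,-0.1,8,-0.1,0.2],
    [0.32,0.02,0.36,-0.1,8,-0.1,0.2],
  ],
)

```text
time_s: 12.2
ee_pos: [0.5048, -0.0784, 0.0245]
ee_rot: [0.039, 0.673, 0.737, -0.036]
force: [-0.3, -13.3, -4.5]
gripper_width: 0.0303
gripper_force: 60.0
```

```bash
python3 lev.py
```

```text
t 12.2 C lat,y,z [-0.7  3.1  4.7] low y,z 36.2 1.1 tilt 6.1 Fy,lat,z -13.2 -1.5 -4.5 w 0.0303
14 33.9 [-0.15, 0.01, -0.52, -0.02, -7.92, 0.01]
11 34.7 [-0.11, 0.01, -0.33, -0.02, -4.92, 0.01]
8 35.5 [-0.06, 0.01, -0.15, -0.02, -1.92, 0.01]
5 36.3 [-0.0, 0.01, 0.04, -0.02, 1.08, 0.01]
3 36.9 [0.05, 0.01, 0.17, -0.02, 3.08, 0.01]
0 37.7 [0.13, 0.01, 0.36, -0.02, 6.08, 0.01]
```

13.2 N with 6° to go. Carry on to level.

step_arm(
  steps=[
    [0,0.01,0.06,0,1.5,0,0.2],
    [0.03,0.01,0.16,0,3,0,0.2],
    [0.08,0.01,0.27,0,4.6,0,0.2],
    [0.13,0.01,0.36,0,6.1,0,0.2],
    [0.13,0.01,0.38,0,6.1,0,0.2],
    [0.13,0.01,0.38,0,6.1,0,0.2],
  ],
)

```text
time_s: 12.95
ee_pos: [0.5048, -0.0776, 0.0204]
ee_rot: [-0.0, 0.674, 0.739, -0.0]
force: [-1.6, -12.6, -3.9]
gripper_width: 0.0299
gripper_force: 60.3
```

```bash
python3 lev.py | sed -n '1p;7p'; python3 -c "
from h import *
cv2.imwrite('pics/w7.png',camera('wrist'))"
```

```text
t 12.95 C lat,y,z [-0.6  2.6  0.6] low y,z 37.6 0.6 tilt 0.0 Fy,lat,z -12.4 -2.7 -3.9 w 0.0299
0 37.7 [0.01, -0.0, -0.04, -0.01, 0.0, 0.02]
```

View pics/w7.png

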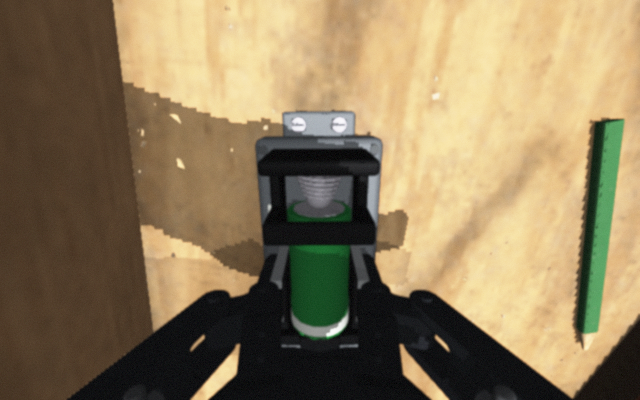

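Level, with the flat end under the bridge on the spring (cap at (320,205)) and the cell unmoved in the fingers. Lower the last 0.5 mm and let it forward under the hood.

step_arm(
  steps=[
    [0,0,0.06,0,0,0,0.2],
    [0,0,0.08,0,0,0,0.2],
    [-0.12,0,0.08,0,0,0,0.2],
    [-0.24,0,0.08,0,0,0,0.2],
    [-0.36,0,0.08,0,0,0,0.2],
    [-0.36,0,0.08,0,0,0,0.2],
    [-0.36,0,0.08,0,0,0,0.2],
  ],
)

```text
time_s: 13.88
ee_pos: [0.5051, -0.0795, 0.0199]
ee_rot: [-0.001, 0.674, 0.739, 0.0]
force: [-2.8, -9.3, 1.4]
gripper_width: 0.03
gripper_force: 60.8
```

```bash
python3 lev.py | sed -n '1p'
```

```text
t 13.88 C lat,y,z [-0.5  0.7  0.1] low y,z 35.7 0.2 tilt -0.1 Fy,lat,z -9.0 -3.6 1.4 w 0.03
```

step_arm(
  steps=[
    [-0.1,-0.05,0,0,0,0,0.2],
    [-0.18,-0.08,0,0,0,0,0.2],
    [-0.26,-0.08,0,0,0,0,0.2],
    [-0.26,-0.08,0,0,0,0,0.2],
  ],
)

```text
time_s: 14.38
ee_pos: [0.5052, -0.0808, 0.02]
ee_rot: [-0.001, 0.673, 0.739, 0.001]
force: [-1.8, -6.7, 0.3]
gripper_width: 0.0304
gripper_force: 60.8
```

```bash
python3 lev.py | sed -n '1p'
```

```text
t 14.38 C lat,y,z [-0.5 -0.6  0.2] low y,z 34.4 0.3 tilt -0.2 Fy,lat,z -6.5 -2.4 0.3 w 0.0304
```

step_arm(
  steps=[
    [-0.1,-0.03,0,0,0,0,0.2],
    [-0.2,-0.05,0,0,0,0,0.2],
    [-0.3,-0.05,0,0,0,0,0.2],
    [-0.3,-0.05,0,0,0,0,0.2],
  ],
)

```text
time_s: 14.88
ee_pos: [0.5052, -0.0808, 0.0199]
ee_rot: [-0.002, 0.673, 0.74, 0.002]
force: [-2.7, -2.7, 5.3]
gripper_width: 0.0301
gripper_force: 61.1
```

```bash
python3 lev.py | sed -n '1p'
```

```text
t 14.88 C lat,y,z [-0.5 -0.7  0.1] low y,z 34.4 0.3 tilt -0.4 Fy,lat,z -2.4 -3.0 5.3 w 0.0301
```

The button is against the fixed contact (position stopped, force dropping). Let go and rise.

step_arm(
  steps=[
    [-0.05,0,0,0,0,0,0.4],
    [-0.05,0,0,0,0,0,0.5],
    [-0.05,0,0,0,0,0,0.65],
    [-0.05,0,0,0,0,0,0.75],
    [-0.05,0,-0.5,0,0,0,0.75],
    [-0.05,0,-2.5,0,0,0,0.75],
    [-0.05,0,-6,0,0,0,0.75],
    [-0.05,0,-10,0,0,0,0.75],
    [-0.05,0,-10,0,0,0,0.75],
    [-0.05,0,-10,0,0,0,0.75],
  ],
)

```text
time_s: 16.12
ee_pos: [0.505, -0.0821, 0.1195]
ee_rot: [-0.002, 0.673, 0.74, 0.002]
force: [0.9, -0.7, -0.1]
gripper_width: 0.064
gripper_force: 0.0
```

```bash
python3 - <<'E'
from plan import *
R,p,s=now(); print(s['time_s'],p.round(4),s['force'],s['gripper_width'])
q=camera_params('wrist'); im=camera('wrist'); np.save('w8.npy',q,allow_pickle=True); cv2.imwrite('pics/w8f.png',im)
cv2.imwrite('pics/w8.png',cv2.resize(im[90:300,250:390],None,fx=2.8,fy=2.8,interpolation=cv2.INTER_CUBIC))
y=np.array([np.cos(YAW),np.sin(YAW),0]); x=np.array([y[1],-y[0],0])
for P in [(0,-80,-5),(0,-32.5,16),(0,35,16),(0,-33,11),(16,0,0),(-16,0,0)]: print(P,proj(q,SEAT+(x*P[0]+y*P[1])/1e3+np.array([0,0,P[2]/1e3])).round(1))
hsv=cv2.cvtColor(im,cv2.COLOR_BGR2HSV); m=cv2.inRange(hsv,(20,150,100),(35,255,255)); m[:,:280]=0;m[:,360:]=0
mm=cv2.moments(m,True); k=np.array([mm['m10'],mm['m01']])/max(mm['m00'],1); print('key',mm['m00'],k,onz(q,k,.0265))
E
```

```text
16.125 [ 0.505  -0.0821  0.1195] [ 0.91129718 -0.66298203 -0.06012926] 0.06399367226495196
(0, -80, -5) [319.8 280.4]
(0, -32.5, 16) [320.  246.9]
(0, 35, 16) [320.4 169.1]
(0, -33, 11) [320.  244.7]
(16, 0, 0) [338.4 204.9]
(-16, 0, 0) [301.8 204.8]
key 432.0 [319.56944444 277.16435185] [ 0.51243988 -0.15701415  0.0265    ]
```

View pics/w8.png

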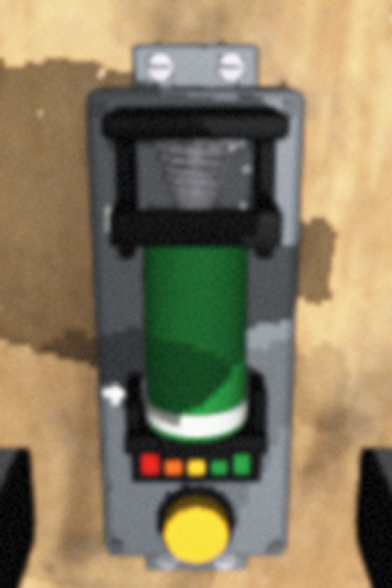

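The cell is seated: its shoulder is at crop row 440 (full-image row 247, predicted 246.9), between the cheeks and under the bridge. The key is at about (320,277) in the full image. Shut the fingers and go above the key.

step_arm(
  steps=[
    [-2,0,0,0,0,0,0.4],
    [-5,0,0,0,0,0,0],
    [-7.3,0,1,0,0,0,0],
    [-7.75,0,3.5,0,0,0,0],
    [-7.75,0,6,0,0,0,0],
    [-7.75,0,8,0,0,0,0],
    [-7.75,0,8.4,0,0,0,0],
    [-7.75,0,8.4,0,0,0,0],
  ],
)

```text
time_s: 17.18
ee_pos: [0.5124, -0.1589, 0.0348]
ee_rot: [-0.002, 0.673, 0.74, 0.002]
force: [-0.2, -0.1, 0.2]
gripper_width: -0.0001
gripper_force: 0.0
```

step_arm(
  steps=[
    [0,0,0.4,0,0,0,0],
    [0,0,0.7,0,0,0,0],
    [0,0,0.95,0,0,0,0],
    [0,0,1.15,0,0,0,0],
    [0,0,1.3,0,0,0,0],
    [0,0,1.3,0,0,0,0],
  ],
)

```text
time_s: 17.92
ee_pos: [0.513, -0.1588, 0.023]
ee_rot: [-0.002, 0.673, 0.74, 0.003]
force: [-1.8, 0.8, 7.4]
gripper_width: 0.0002
gripper_force: 3.6
```

7.4 N at z = 23 mm, so the key is at its stop. A touch more to be sure, then release.

step_arm(
  steps=[
    [0,0,0.15,0,0,0,0],
    [0,0,0.15,0,0,0,0],
    [0,0,0.15,0,0,0,0],
  ],
)

```text
time_s: 18.3
ee_pos: [0.5131, -0.1588, 0.0226]
ee_rot: [-0.002, 0.673, 0.74, 0.003]
force: [-4.5, 1.8, 18.2]
gripper_width: 0.0001
gripper_force: 8.5
```

step_arm(
  steps=[
    [0,0,-0.5,0,0,0,0],
    [0,0,-1.5,0,0,0,0],
    [0,0,-5,0,0,0,0],
    [0,0,-10,0,0,0,0],
    [0,0,-14,0,0,0,0],
    [0,0,-14,0,0,0,0],
    [0,0,-14,0,0,0,0],
  ],
)

```text
time_s: 19.18
ee_pos: [0.5121, -0.1594, 0.1602]
ee_rot: [-0.002, 0.673, 0.74, 0.002]
force: [-0.4, -0.2, -0.1]
gripper_width: -0.0002
gripper_force: 0.0
```

```bash
python3 - <<'E'
from plan import *
R,p,s=now(); print(s['time_s'],p.round(4),s['force'])
q=camera_params('wrist'); im=camera('wrist'); cv2.imwrite('pics/w9.png',im)
t0=cv2.imread('pics/top0.png'); t1=camera('top'); d=cv2.absdiff(t0,t1).max(2)
for n,(r,c) in dict(red=(194,186),tape=(146,254),pencil=(175,327),glasses=(238,455)).items(): print(n,(d[r-25:r+25,c-25:c+25]>60).sum())
y=np.array([np.cos(YAW),np.sin(YAW),0])
for P in(-.0325,.035,): print(proj(q,SEAT+P*y+[0,0,.016]).round(1))
hsv=cv2.cvtColor(im,cv2.COLOR_BGR2HSV); m=cv2.inRange(hsv,(45,90,30),(85,255,255)); n,l,st,c=cv2.connectedComponentsWithStats(m);print(st[1:][st[1:,4]>200].tolist())
E
```

```text
19.175 [ 0.5121 -0.1594  0.1602] [-0.42128585 -0.19771934 -0.08342979]
red 0
tape 0
pencil 0
glasses 0
[320.2 149. ]
[320.5  67. ]
[[484, 23, 15, 151, 1714], [302, 70, 37, 70, 2345]]
```

```bash
python3 -c "
from station import workorder
print(workorder.close_job())"
```

```text
the job is handed in; nothing more can be done
None
```

The green cell is seated the right way round under the bridge and hood, the yellow test key was pressed to its stop (18 N peak) and released, the bystanders showed no change in the top camera, and the job was handed in at about 19 s.

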